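# Hang the board-support arm on its slotted upright

### The job

Take the loose metal support bracket that lies on the small black computer case and hook its two claws into the slots of the empty upright (the one beside it already carries its bracket). Then press the bracket gently down against the sprung foot until it is fully home and the catch snaps out over it, so that it stays locked when you let go. Do not force the slots or the catch, and leave the other things on the desk where they are.

Things in the scene. Friction and masses are not known exactly. Their poses are not given: they have to be found in the camera images.
- bracket_grip (a point): loose aluminium bracket; this point, the place to grasp, is at the centre of its level arm, which is 14 mm wide (y), 28 mm high (z) and runs along x from 85 mm behind to 65 mm ahead of this point. At the arm's +x end hangs a flange with claws. Starts level, the arm lying on the computer case, flange and claws over the case's +x edge. 0.20 kg, balances 12 mm to +x of here. x to the claws, z up.
- bracket_heel (a point): centre of the top of the bracket's heel pad, a flat 30 (x) by 26 mm (y) on the arm next to the flange, level with the arm's top: the place to press down. 49 mm to +x of and 14 mm above the grasp point; the flange's back is 26 mm to +x of it. Axes as the bracket's.
- bracket: the same bracket; origin at the middle of the lower edge of the back (+x) face of its flange. The flange is 10 mm thick, 34 mm wide, 120 mm high, its top level with the arm's top. This origin is 75 mm to +x of and 106 mm below the grasp point. x to the claws, z up.
- bracket_claws (a point): point on the flange's back, half-way between the two claws, 42 mm above the flange's lower edge. The claws, one above the other, stick out 13.5 mm to +x, 7 mm wide (y), 18 mm tall: a neck 8 mm tall with a hook hanging 10 mm below it, 7.2 mm gap between hook and flange. The necks' undersides are 28 mm below and 28 mm above this point.
- upright: the empty slotted upright, fixed: a channel-shaped post 54 mm wide, 248 mm high. Origin on the desk below the middle of its slotted front face, which is the plane x = 0 and looks to -x; z up. The slotted strip in its front (6 mm sheet, hollow behind, open-backed post) is set up to 10 mm higher or lower than nominal: unmeasured, to be felt. Its lips bend if bracket and upright are pressed together with over 40 N.
- slots (a point): on the empty upright's front face, nominal point (strip up to 10 mm off in height) half-way between its two slots, 139 mm above the desk. Each slot is 13 mm wide, 44 mm tall, on the middle line: 6 to 50 mm above and below this point. The claws go straight in (+x), bracket level and square, when the heel top is 79 mm above this point (3 mm more or less goes too, however the strip is set); then it slides down.
- home (a point): nominal place of the heel pad's top centre when the bracket is fully home (strip up to 10 mm higher or lower): 26 mm before the empty upright's face, 195 mm above the desk. There the claws stand hard on the slots' lower lips. Axes as the upright's, to which the bracket's are then parallel. The strip's top is 30 mm above this point.
- foot_top (a point): nominal middle of the top of the sprung black foot (it moves with the strip's setting, up to 10 mm), 32 mm wide, sticking 14 mm out of the empty upright's face. The flange's lower edge meets it 5 mm above home; it then takes 6 N, and 14 N at home. Let go there, the bracket (2 N) rests on the foot, hooked but not locked. Let go higher, it may fall out: the hooks grip only below 10 mm above home.
- catch (a joint): sprung tooth on the empty upright, 24 mm wide, 8 mm tall, sticking 7 mm out of the face, its underside 1.5 mm above the home height of the flange's top. m: 0 = out, growing as the flange pushes it in (0.004 to 0.007 with the bracket before it; 1 to 2 N). It springs back to 0 when the flange's top has passed below; the foot then holds the bracket up against it: locked.
- upright2: the other upright, fixed to the desk, the same as the empty one but with its bracket already locked in (arm 165 mm long towards its -x, top of arm at 195 mm). Origin on the desk below its front face; axes as the empty one's.
- case: small black computer case on which the bracket lies, fixed, 190 (x) x 210 (y) x 105 mm high; origin at the centre of its underside.
- mug: white mug, 80 mm across, 90 mm tall; origin at the centre of its underside
- jar: small clear jar with a metal cap, 44 mm across, 55 mm tall; origin at the centre of its underside
- heatsink: finned aluminium heat sink, 45 x 45 x 30 mm; origin at the centre of its underside
- screwdriver: screwdriver with a black handle lying on the desk; origin at its underside near the middle
- board: bare circuit board, 100 x 230 mm, lying at the far side of the desk; origin at the centre of its underside

How it is judged:
By the outcome, as a careful person would: the job done as asked, in the order asked, and still so for the second after the job is handed in, with the robot touching nothing.
It also fails if it takes over 64 s, if anything falls off the work surface, if the arm or the gripper's body presses on something with over 40 N, if the wrist force passes 120 N, or if a joint passes its speed limit or range.

### The arm

A 6-joint arm with a two-finger parallel gripper is mounted at the origin on the work surface. World frame = base frame: x ahead of the robot, y to its left, z up, the work surface at z = 0. Lengths are in m, angles in rad, forces in N, time in s.
With the tool pointing down it reaches from about 0.35 to 0.975 m from the base axis. Payload 4.9 kg.
Tool frame: the origin (TCP) lies at the very end of the fingers, on their centre line; the grasp point (between the pads) lies 19 mm behind it; z points along the fingers, y is the direction in which the jaws open and shut (so a half turn about z gives the same grasp; the last joint's range is limited). The gripper opens to 85 mm and grips with 20 to 120 N. Pads are 22 mm wide; open, the fingers measure 114 mm over their backs; the gripper's body (76 mm by 85 mm) begins 54 mm behind the grasp point. The pads swing forward as they close: fully open they stand 13 mm farther back than shut.
Start: joints at [-1.443, 0.053, 1.613, -0, 1.476, -0.119], TCP at [0.153, -0.606, 0.231] pointing down, gripper open.
Joint ranges: [-3.01, 3.01], [-1.01, 2.22], [0.06, 2.58], [-1.02, 4.17], [0.09, 2.62], [-3.14, 3.14]. Speed limits (rad/s): [2.57, 2.57, 3.14, 3.14, 3.14, 3.14].

### API

Orientations are given as a unit quaternion [w, x, y, z].
In Python, from workcell import bot gives the robot as it stands. Calls block until the motion is done:
- bot.move_pose(position, orientation): joint-space move of the TCP to a pose.
- bot.move_straight(position, speed=0.15, attitude=None): straight line of the TCP; attitude=None keeps the orientation; speed is the mean speed in m/s.
- bot.set_joints(angles): joint-space move.
- bot.grip(opening, grasp_force=None): opening from 0.0 (shut) to 1.0 (fully open); grasp_force is the grip in N (None keeps the last); returns when the fingers have stopped.
- bot.pause(seconds).
- bot.inverse_kinematics(position, orientation): joint angles nearest the present ones, or None.
- bot.sense(): the state.
- bot.get_image(name): name is "scene" or "top"; returns (picture, depth): 400x640x3 uint8, red, green, blue; 400x640 float32, m along the optical axis (not along the pixel's ray), 0 where there is no reading.
- bot.camera_info(name): a dict with "fx", "fy", "cx", "cy" (pixels), "pose" (4x4, takes a point from camera to world coordinates). Camera axes: x right, y down, z forward; pixel columns grow to the right and rows downward; lengths in m; the calibration is good to about 2 mm. A picture is of the moment at which its call begins. camera_info takes no time and is no camera call.
A pose or a line that the arm cannot do raises bot.MotionError and nothing moves.
- bot.job_done(): hands the job in, once; it reports no verdict.
The state is a dict: "clock": time; "qpos": joint angles; "qd": joint speeds; "joint_efforts": joint torques, N m; "ee_pos": TCP position; "tool_rot": TCP orientation; "ft_force": force on the tool from outside, world axes, zero at the start; "wrist_torque": the same for the moment, N m; "width": opening from 0.0 (shut) to 1.0 (fully open).
Only numpy, scipy, OpenCV 4.12 (cv2) and the standard library are available. Lean on these libraries where they do the work, as an engineer would, in place of code of your own. Each camera call takes 0.05 s, during which the arm holds its last target.

## Working session

There is one attempt and no reset: what is moved stays moved. The work goes in short steps, each a Python script; the robot and the scene stay as the last script left them, time stands still between calls to the robot, and variables do not carry over. Pictures are saved under pics/ and viewed, and the job is handed in when it is done.

```bash
ls; mkdir -p pics
python3 - <<'E'
from workcell import bot
import cv2,numpy as np
np.set_printoptions(precision=4,suppress=True)
for n in("scene","top"):
    im,d=bot.get_image(n); cv2.imwrite(f"pics/{n}0.png",im[:,:,::-1]); np.save(f"{n}0.npy",d)
    np.save(f"{n}0_rgb.npy",im)
    c=bot.camera_info(n);print(n,c)
print(bot.sense())
E
```

```text
pics
scene {'fx': 366.66965217013734, 'fy': 366.66965217013734, 'cx': 320.4890610534159, 'cy': 202.05844280191465, 'pose': array([[ 0.4578,  0.6051, -0.6514,  1.23  ],
       [ 0.889 , -0.301 ,  0.3452, -0.3603],
       [ 0.0129, -0.7371, -0.6757,  0.7987],
       [ 0.    ,  0.    ,  0.    ,  1.    ]])}
top {'fx': 479.6609976543791, 'fy': 479.6609976543791, 'cx': 319.6108825948081, 'cy': 193.84899110058413, 'pose': array([[ 0.0155, -0.9808,  0.1945,  0.3345],
       [-0.9999, -0.0158, -0.0001, -0.0034],
       [ 0.0032, -0.1945, -0.9809,  1.2926],
       [ 0.    ,  0.    ,  0.    ,  1.    ]])}
{'clock': 0.1, 'qpos': array([-1.443 ,  0.0533,  1.6141,  0.    ,  1.476 , -0.119 ]), 'qd': array([-0.0014, -0.001 , -0.0034, -0.0002,  0.0024,  0.0011]), 'joint_efforts': array([ -0.0016, -39.4907, -37.1362,  -0.0002,   0.004 ,  -0.    ]), 'ee_pos': array([ 0.1526, -0.6055,  0.2302]), 'tool_rot': array([-0.0009,  0.9924,  0.1231,  0.    ]), 'ft_force': array([-0.446, -0.002, -0.187]), 'wrist_torque': array([0.04  , 0.0087, 0.0035]), 'width': 1.0034554814999637}
```

View pics/scene0.png

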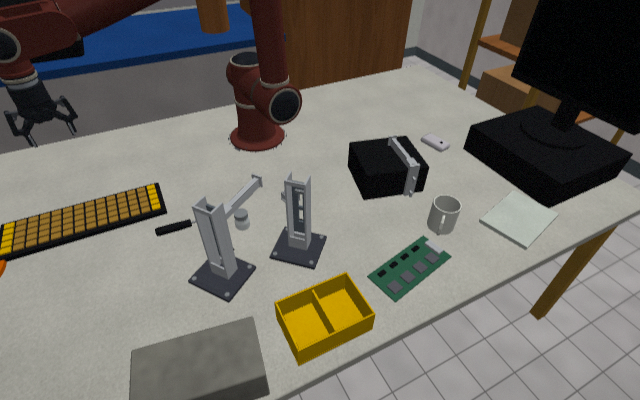

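View pics/top0.png

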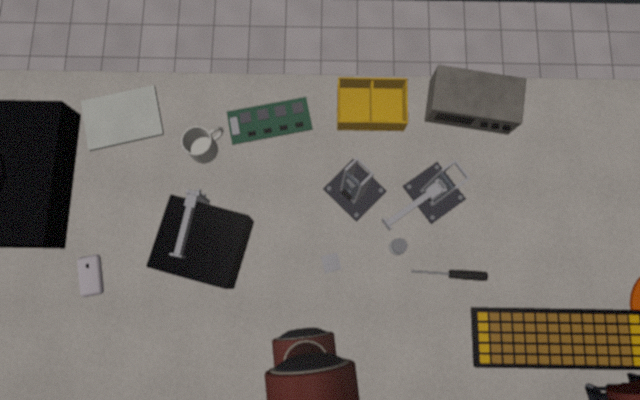

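Run:
```python
import cv2
a=cv2.imread('pics/top0.png');s=cv2.imread('pics/scene0.png')
def up(i,f):return cv2.resize(i,None,fx=f,fy=f,interpolation=cv2.INTER_CUBIC)
cv2.imwrite('pics/tA.png',up(a[145:235,310:480],4.7))
cv2.imwrite('pics/tB.png',up(a[180:295,140:260],5))
cv2.imwrite('pics/sA.png',up(s[160:310,180:340],4))
cv2.imwrite('pics/sB.png',up(s[125:205,335:445],6))
```

```text
(no output)
```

View pics/tA.png

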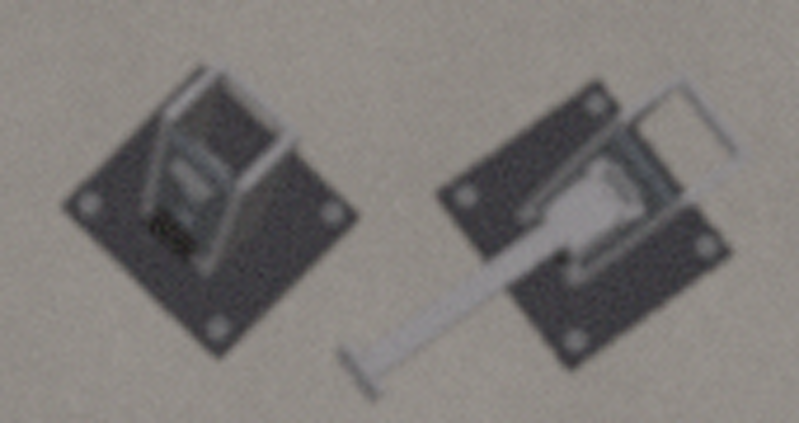

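View pics/tB.png

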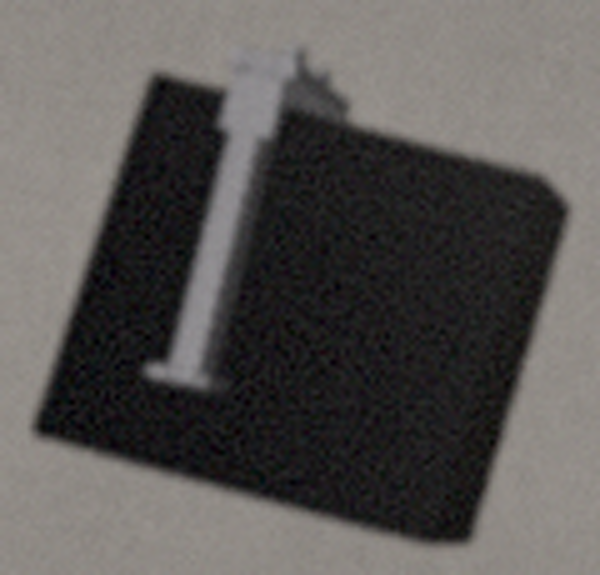

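View pics/sA.png

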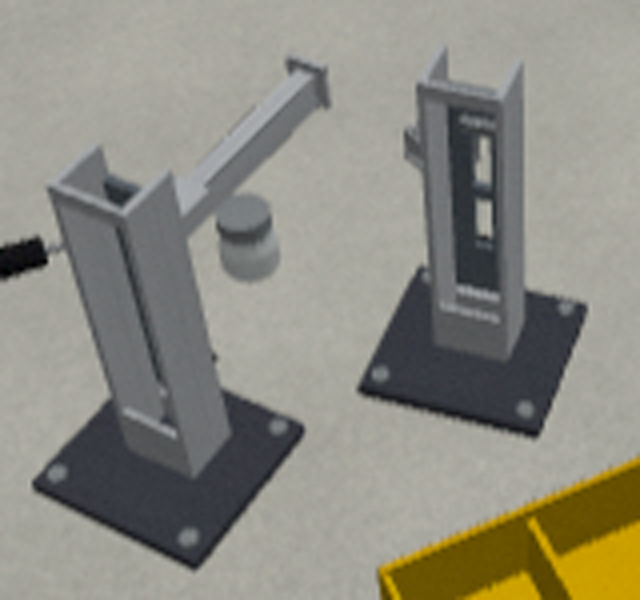

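View pics/sB.png

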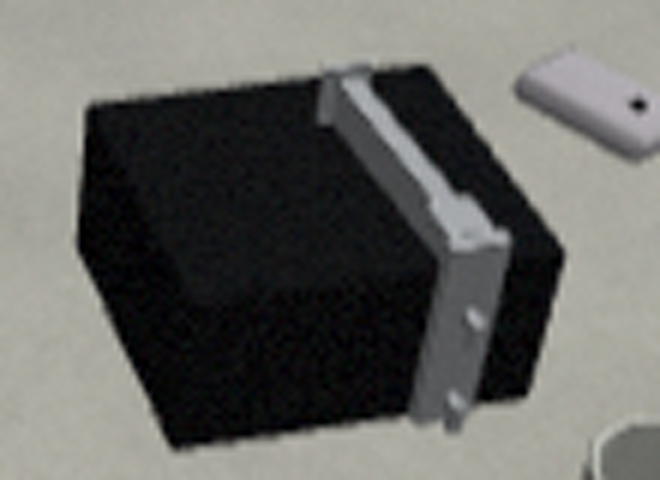

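```bash
cat > h.py <<'E'
from workcell import bot
import numpy as np,cv2
np.set_printoptions(precision=4,suppress=True)
def cloud(n,d,c=None):
    c=c or bot.camera_info(n)
    v,u=np.mgrid[:d.shape[0],:d.shape[1]]
    P=np.stack([(u-c['cx'])/c['fx']*d,(v-c['cy'])/c['fy']*d,d],-1)
    T=c['pose'];return P@T[:3,:3].T+T[:3,3]
def ray(n,px,z):
    c=bot.camera_info(n);px=np.atleast_2d(np.float64(px));T=c['pose']
    r=np.stack([(px[:,0]-c['cx'])/c['fx'],(px[:,1]-c['cy'])/c['fy'],np.ones(len(px))],-1)@T[:3,:3].T
    o=T[:3,3];return o+r*((z-o[2])/r[:,2])[:,None]
def proj(n,P):
    c=bot.camera_info(n);T=c['pose'];q=(np.atleast_2d(P)-T[:3,3])@T[:3,:3]
    return np.stack([q[:,0]/q[:,2]*c['fx']+c['cx'],q[:,1]/q[:,2]*c['fy']+c['cy']],-1)
E
python3 - <<'E'
from h import *
im=np.load('top0_rgb.npy').astype(int);d=np.load('top0.npy');P=cloud('top',d)
g=im.sum(2)/3
# bracket: bright on case region
v,u=np.mgrid[:400,:640]
desk=P[300:380,300:].reshape(-1,3)
print('desk z',np.median(P[240:260,350:400,2]),P[240:260,350:400,2].std())
m=(P[...,2]>.12)&(P[...,2]<.15)&(u>150)&(u<230)&(v>180)&(v<270)
print('bracket z',np.median(P[m][:,2]),m.sum())
gm=((g>90)&(u>165)&(u<215)&(v>186)&(v<262)).astype(np.uint8)
cs=((P[...,2]>.095)&(P[...,2]<.112)&(u<260)&(u>140)&(v>180)&(v<295))
print('case z',np.median(P[cs][:,2]),cs.sum())
mid=gm&(v>215)&(v<250)&(u<200)
for r in range(188,262,4): 
    x=np.where(gm[r])[0]; print(r,x.min() if len(x) else None,x.max() if len(x) else None)
Q=ray('top',np.argwhere(mid)[:,::-1],.133)[:,:2]
l=cv2.fitLine(Q.astype(np.float32),cv2.DIST_L2,0,.01,.01).ravel();print('arm line',l,np.degrees(np.arctan2(l[1],l[0])))
# case rect
r=cv2.minAreaRect(P[cs][:,:2].astype(np.float32));print(r)
# upright region
for n in('top','scene'):
    d=np.load(n+'0.npy');P2=cloud(n,d).reshape(-1,3)
    box=(P2[:,0]>.5)&(P2[:,0]<.85)&(P2[:,1]>-.2)&(P2[:,1]<0.03)
    Z=P2[box];print(n,'zmax',np.percentile(Z[:,2],99.9),Z[:,2].max())
    t=Z[Z[:,2]>.238];print(len(t));print(cv2.minAreaRect(t[:,:2].astype(np.float32)) if len(t)>3 else '')
    h,e=np.histogram(Z[:,2],np.arange(-.01,.27,.005));print(h)
E
```

```text
desk z -0.00013943322377740763 0.059862829120964293
bracket z 0.13122030835481047 573
case z 0.10345025493753823 5968
188 166 214
192 166 214
196 166 214
200 166 214
204 166 214
208 185 191
212 184 190
216 183 189
220 182 188
224 181 187
228 180 186
232 179 185
236 178 184
240 177 183
244 176 182
248 175 181
252 174 180
256 175 181
260 None None
arm line [ 0.9816 -0.1909  0.4639  0.3288] -11.006732
((0.45860713720321655, 0.2950543165206909), (0.2114887833595276, 0.20969319343566895), 75.83805084228516)
top zmax 0.2496640897004281 0.2519192360654605
141
((0.5971456170082092, -0.09120780229568481), (0.05366473272442818, 0.04159415513277054), 45.73556900024414)
[ 402 3793 2664  899  875  128   37   38   56   42   46   44   50   73
   73  120   98   19   17   19    4    9    8    6   14   11    7    7
   17   20    9    6   13   15    9    6   16   13    7    9   73   70
   20   18   17   62   14    7   17   17   36   91    7    0    0    0]
scene zmax 0.24855352711931644 0.24934516247344252
161
((0.598106861114502, -0.09051457047462463), (0.05473000556230545, 0.04149305820465088), 46.3964729309082)
[   4 2591 2364  838 1022  142  145  119  157  135  143  142  146  168
  129  202   88   36   34   25   22   29   25   27   27   25   29   29
   35   43   32   31   30   27   37   37   46   49   51   47   77   68
   41   23   17   34   23   16   26   46   51   90    0    0    0    0]
```

Run:
```python
from h import *
for n in('top','scene'):
    d=np.load(n+'0.npy');im=np.load(n+'0_rgb.npy').astype(int);P=cloud(n,d);g=im.sum(2)/3
    X=P.reshape(-1,3);G=g.ravel()
    # bracket
    m=(X[:,2]>.122)&(X[:,2]<.145)&(X[:,0]>.38)&(X[:,0]<.62)&(X[:,1]>.2)&(X[:,1]<.42)
    Y=X[m]; 
    l=None
    a=np.radians(-11.0);c,s=np.cos(a),np.sin(a)
    bx=Y[:,0]*c+Y[:,1]*s;by=-Y[:,0]*s+Y[:,1]*c
    print(n,'N',len(Y),'bx',np.percentile(bx,[0,1,99,100]),'zmed',np.median(Y[:,2]))
    for lo in np.arange(bx.min()-.001,bx.max(),.01):
        k=(bx>=lo)&(bx<lo+.01)
        if k.sum(): print('%.3f n%d by %.4f %.4f mid %.4f w %.1f z %.4f'%(lo,k.sum(),by[k].min(),by[k].max(),(by[k].min()+by[k].max())/2,1e3*(np.ptp(by[k])),np.median(Y[k,2])))
    # plate of empty upright
    m=(X[:,2]>.002)&(X[:,2]<.02)&(G<75)&(X[:,0]>.5)&(X[:,0]<.72)&(X[:,1]>-.19)&(X[:,1]<0.0)
    Y=X[m];print('plate',len(Y),np.median(Y[:,2]),cv2.minAreaRect(Y[:,:2].astype(np.float32)))
    # upright frame slices
    a=np.radians(-44.);c,s=np.cos(a),np.sin(a);Z=X-np.array([.5976,-.0909,0])
    ux=Z[:,0]*c+Z[:,1]*s;uy=-Z[:,0]*s+Z[:,1]*c
    for z0 in np.arange(.02,.25,.01):
        k=(abs(ux)<.05)&(abs(uy)<.035)&(X[:,2]>z0)&(X[:,2]<=z0+.01)
        if k.sum(): print('z%.2f n%d ux %.4f..%.4f uy %.4f..%.4f  mid: %s'%(z0,k.sum(),ux[k].min(),ux[k].max(),uy[k].min(),uy[k].max(),np.percentile(ux[k&(abs(uy)<.012)],[0,50,100]) if (k&(abs(uy)<.012)).sum() else ''))
```

```text
top N 555 bx [0.3358 0.3366 0.4998 0.5011] zmed 0.13131129935880792
0.335 n41 by 0.3965 0.4262 mid 0.4114 w 29.7 z 0.1382
0.345 n29 by 0.4038 0.4179 mid 0.4109 w 14.1 z 0.1303
0.355 n28 by 0.4042 0.4191 mid 0.4116 w 15.0 z 0.1311
0.365 n27 by 0.4047 0.4190 mid 0.4119 w 14.3 z 0.1313
0.375 n29 by 0.4047 0.4196 mid 0.4121 w 14.9 z 0.1313
0.385 n28 by 0.4050 0.4187 mid 0.4118 w 13.8 z 0.1309
0.395 n27 by 0.4053 0.4197 mid 0.4125 w 14.4 z 0.1298
0.405 n27 by 0.4049 0.4198 mid 0.4124 w 14.8 z 0.1317
0.415 n29 by 0.4048 0.4197 mid 0.4123 w 14.8 z 0.1307
0.425 n27 by 0.4046 0.4201 mid 0.4124 w 15.5 z 0.1310
0.435 n27 by 0.4056 0.4202 mid 0.4129 w 14.6 z 0.1310
0.445 n26 by 0.4051 0.4201 mid 0.4126 w 14.9 z 0.1311
0.455 n37 by 0.4001 0.4264 mid 0.4132 w 26.3 z 0.1310
0.465 n43 by 0.3999 0.4259 mid 0.4129 w 25.9 z 0.1320
0.475 n45 by 0.3992 0.4260 mid 0.4126 w 26.8 z 0.1322
0.485 n50 by 0.3960 0.4295 mid 0.4128 w 33.5 z 0.1312
0.495 n35 by 0.3954 0.4300 mid 0.4127 w 34.6 z 0.1313
plate 1099 0.011130569304904414 ((0.6021693348884583, -0.09819645434617996), (0.12483876198530197, 0.1159223467111
[... 3991 characters left out ...]
0.0210..0.0200 uy -0.0243..0.0280  mid: [-0.021  -0.0161 -0.014 ]
z0.17 n61 ux -0.0230..0.0201 uy -0.0259..0.0285  mid: [-0.023  -0.0158 -0.0136]
z0.18 n60 ux -0.0185..0.0210 uy -0.0259..0.0281  mid: [-0.0174 -0.0151 -0.0119]
z0.19 n89 ux -0.0193..0.0197 uy -0.0257..0.0280  mid: [-0.0171 -0.009  -0.0057]
z0.20 n63 ux -0.0194..0.0220 uy -0.0254..0.0286  mid: [-0.0162 -0.0143 -0.0087]
z0.21 n51 ux -0.0204..0.0201 uy -0.0248..0.0282  mid: [-0.0204 -0.018  -0.0172]
z0.22 n39 ux -0.0215..0.0197 uy -0.0265..0.0284  mid: [-0.0184 -0.0182 -0.0173]
z0.23 n72 ux -0.0217..0.0204 uy -0.0261..0.0278  mid: [0.0163 0.0186 0.0202]
z0.24 n141 ux -0.0208..0.0208 uy -0.0267..0.0281  mid: [0.0144 0.0184 0.0208]
```

```bash
cat >> h.py <<'E'
def quat(th):
    # tool down, tool x along heading th
    from scipy.spatial.transform import Rotation as R
    c,s=np.cos(th),np.sin(th)
    q=R.from_matrix(np.array([[c,s,0],[s,-c,0],[0,0,-1.]])).as_quat();return [q[3],q[0],q[1],q[2]]
YB=np.radians(-10.4);G=np.array([.4973,.3232])
YU=np.radians(-43.8);XU=np.array([np.cos(YU),np.sin(YU)]);VU=np.array([-XU[1],XU[0]])
F=np.array([.5976,-.0909])-.0208*XU
def st(t=''):
    s=bot.sense();print(t,'t%.2f'%s['clock'],'p',s['ee_pos'],'f',s['ft_force'],'w%.3f'%s['width']);return s
E
python3 - <<'E'
from h import *
d=np.load('top0.npy');X=cloud('top',d).reshape(-1,3)
m=(X[:,2]>.18)&(X[:,2]<.2)&(X[:,0]>.4)&(X[:,0]<.6)&(X[:,1]>-.35)&(X[:,1]<-.12)
Y=X[m];print(Y[Y[:,1].argmax()],Y[Y[:,0].argmin()]);q=Y[:,:2]-F;print('in upright frame x',(q@XU).min(),(q@XU).max(),'y',(q@VU).min(),(q@VU).max())
print('fulltop foot z');Z=X[:,:2]-F;k=(Z@XU<-.004)&(Z@XU>-.016)&(abs(Z@VU)<.014);print(np.sort(X[k,2])[-60:])
q0=bot.sense()['qpos']
for th in(YB,YB+np.pi):
  print(th,bot.inverse_kinematics([*G,.2],quat(th)),bot.inverse_kinematics([*(F-.115*XU),.25],quat(th-YB+YU)))
E
```

```text
[ 0.5893 -0.1211  0.1965] [ 0.4736 -0.1659  0.1851]
in upright frame x -0.016800490229381567 0.16836845069418097 y -0.1859094020320468 -0.02739733055680136
fulltop foot z
[0.0702 0.0705 0.0706 0.0709 0.0713 0.0717 0.0718 0.0719 0.0719 0.0719
 0.072  0.072  0.0726 0.0726 0.0726 0.0726 0.0729 0.0729 0.0729 0.073
 0.0731 0.0734 0.0735 0.0738 0.0742 0.0746 0.0746 0.0748 0.0748 0.0759
 0.0762 0.0763 0.0764 0.0765 0.0766 0.0771 0.0775 0.0787 0.1896 0.19
 0.1901 0.1912 0.1915 0.1927 0.1929 0.1945 0.1953 0.196  0.1977 0.1983
 0.1985 0.1985 0.1993 0.1994 0.1997 0.2001 0.2005 0.201  0.2011 0.203 ]
-0.18151424220741028 [ 0.4509 -0.0014  1.7207 -0.      1.4223  2.2032] [-0.1429 -0.2646  1.8755 -0.      1.5307  2.1924]
2.960078411382383 [ 0.4509 -0.0014  1.7207 -0.      1.4223 -0.9384] [-0.1429 -0.2646  1.8755 -0.      1.5307 -0.9492]
```

Run:
```python
from h import *
q=quat(YB+np.pi)
bot.move_straight([.153,-.606,.40],speed=.3)
bot.move_pose([*G,.36],q); st()
bot.move_straight([*G,.21],speed=.2)
bot.move_straight([*G,.112],speed=.08); st('down')
im,_=bot.get_image('top');im2,_=bot.get_image('scene')
o=np.hstack([cv2.resize(im[170:300,120:270],None,fx=3,fy=3),cv2.resize(im2[80:210,320:440],None,fx=3,fy=3)])
cv2.imwrite('pics/g1.png',o[:,:,::-1])
```

```text
t4.27 p [0.4977 0.3227 0.36  ] f [1.0944 0.4039 0.5917] w0.998
down t6.54 p [0.4978 0.3234 0.1129] f [0.8584 0.0104 0.8129] w1.003
```

View pics/g1.png

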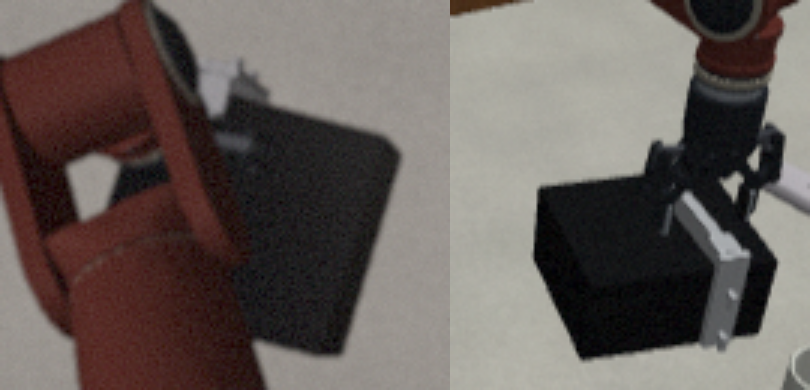

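Straddling looks right (fingers either side of the arm at about (665,180) and (750,190) in the right panel). Lowering a little and gripping.

Run:
```python
from h import *
bot.move_straight([*G,.108],speed=.03); st('low')
bot.grip(0.0,70); s=st('grip'); print(s['wrist_torque'])
p=s['ee_pos']
bot.move_straight([*G,.128],speed=.05); s=st('lift1');print(s['wrist_torque'])
bot.move_straight([*G,.30],speed=.2); s=st('lift');print(s['wrist_torque'])
im2,_=bot.get_image('scene')
cv2.imwrite('pics/g2.png',cv2.resize(im2[20:220,280:480],None,fx=3,fy=3)[:,:,::-1])
```

```text
low t6.92 p [0.4971 0.3231 0.1076] f [-0.3604 -0.6163  0.3007] w1.000
grip t7.58 p [0.4975 0.3233 0.1084] f [-0.2116 -0.0005  1.5626] w0.150
[0.0318 0.001  0.0155]
lift1 t8.13 p [0.4974 0.3232 0.1283] f [-0.4919 -0.2593 -0.7998] w0.145
[-0.0081 -0.0023  0.0357]
lift t9.14 p [0.4966 0.3229 0.2979] f [ 0.1654 -1.0816 -2.6748] w0.150
[ 0.0862  0.0048 -0.0181]
```

View pics/g2.png

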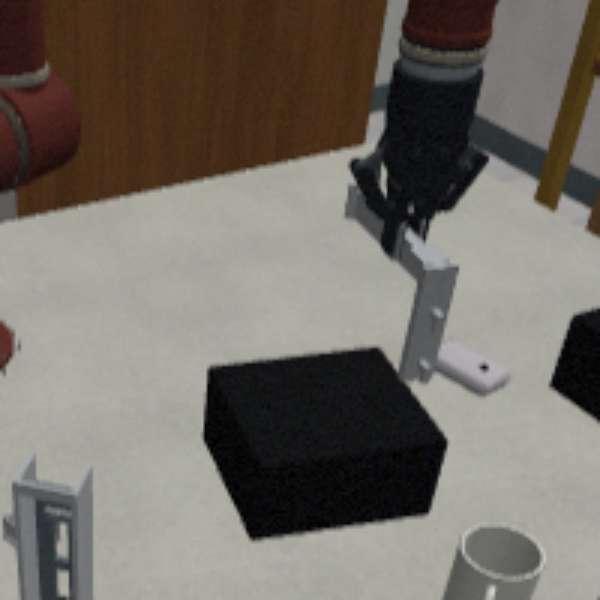

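Run:
```python
from h import *
q=quat(YU+np.pi)
S=F-.115*XU
bot.move_pose([*(F-.14*XU),.30],q); st()
bot.move_straight([*S,.193],speed=.15); st('standoff')
bot.pause(.3); st('standoff')
for n in('top','scene'):
    im,d=bot.get_image(n);np.save(n+'1.npy',d);np.save(n+'1_rgb.npy',im)
    px=proj(n,[[*F,.15]])[0].astype(int);r=im[max(0,px[1]-80):px[1]+80,px[0]-90:px[0]+90]
    cv2.imwrite(f'pics/{n}1.png',cv2.resize(r,None,fx=4,fy=3.7)[:,:,::-1])
```

```text
t10.35 p [0.4817 0.0211 0.2999] f [ 0.9094 -0.7401 -2.2058] w0.148
standoff t11.23 p [0.5002 0.0033 0.1941] f [-0.1217 -0.2106 -2.2436] w0.145
standoff t11.53 p [0.5    0.0031 0.1939] f [ 0.3739 -0.3791 -2.8309] w0.149
```

View pics/top1.png

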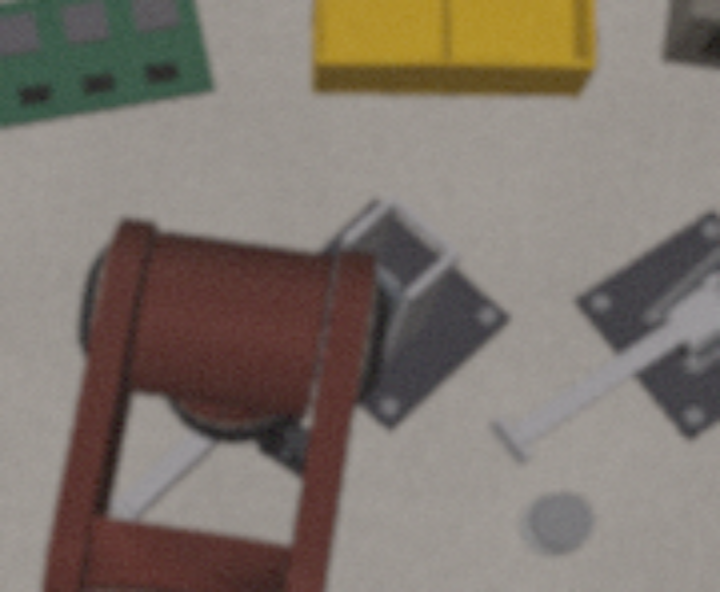

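View pics/scene1.png

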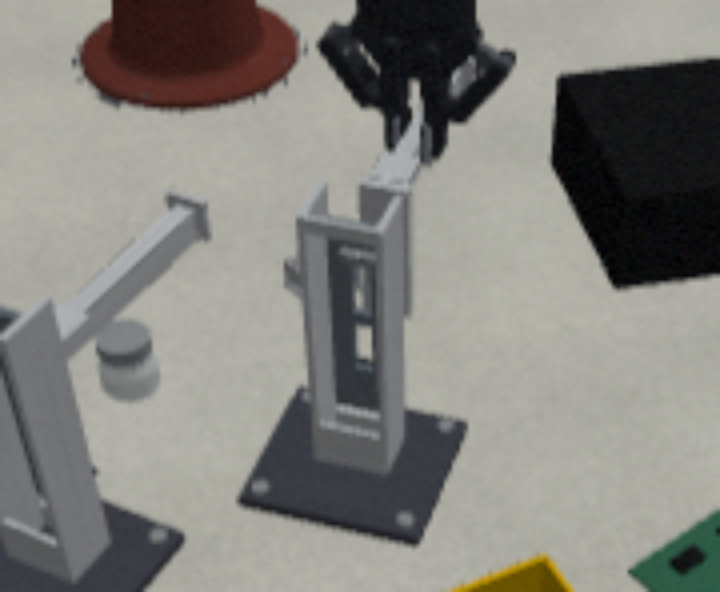

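Run:
```python
from h import *
for n in('scene','top'):
    d=np.load(n+'1.npy');im=np.load(n+'1_rgb.npy').astype(int);X=cloud(n,d).reshape(-1,3);g=im.sum(2).ravel()/3
    q=X[:,:2]-F;ux=q@XU;uy=q@VU
    sel=(g>80)&(abs(uy)<.04)&(X[:,2]>.205)&(X[:,2]<.226)
    for lo in np.arange(-.22,-.02,.01):
        k=sel&(ux>=lo)&(ux<lo+.01)
        if k.sum()>3: print(n,'ux %.3f n%d uy %.4f %.4f mid %.4f z50 %.4f zmax %.4f'%(lo,k.sum(),uy[k].min(),uy[k].max(),(uy[k].min()+uy[k].max())/2,np.median(X[k,2]),X[k,2].max()))
    k=sel&(ux>-.09)&(ux<-.02);print('flange ux max',ux[k].max() if k.sum() else None)
    k=(X[:,2]>.10)&(X[:,2]<.2)&(ux>-.06)&(ux<-.03)&(abs(uy)<.05)
    if k.sum(): print('flange face pts',k.sum(),np.percentile(ux[k],[5,50,95]),'uy',np.percentile(uy[k],[0,1,99,100]))
    for z0,z1 in((.1,.2),(.2,.232),(.238,.252)):
        k=(X[:,2]>z0)&(X[:,2]<z1)&(ux>-.004)&(ux<.045)&(abs(uy)<.036);print('post',z0,k.sum(),'uy',np.sort(uy[k])[[0,2,-3,-1]],'ux',np.sort(ux[k])[[0,2,-3,-1]])
    k=(X[:,2]>.238)&(ux>-.01)&(ux<.05)&(abs(uy)<.04);print(cv2.minAreaRect(X[k,:2].astype(np.float32)))
    # outer +y side wall line
    k=(X[:,2]>.05)&(X[:,2]<.24)&(ux>.001)&(ux<.04)&(uy>.023)&(uy<.033);
    if k.sum()>10:print('wall slope deg',np.degrees(np.polyfit(ux[k],uy[k],1)[0]),uy[k].mean(),k.sum())
```

```text
scene ux -0.210 n11 uy 0.0074 0.0154 mid 0.0114 z50 0.2194 zmax 0.2244
scene ux -0.200 n13 uy 0.0044 0.0139 mid 0.0092 z50 0.2136 zmax 0.2212
scene ux -0.190 n4 uy 0.0063 0.0080 mid 0.0071 z50 0.2116 zmax 0.2189
scene ux -0.130 n7 uy -0.0049 0.0021 mid -0.0014 z50 0.2186 zmax 0.2196
scene ux -0.120 n8 uy -0.0051 0.0212 mid 0.0081 z50 0.2185 zmax 0.2206
scene ux -0.110 n18 uy -0.0121 0.0210 mid 0.0044 z50 0.2175 zmax 0.2259
scene ux -0.100 n15 uy -0.0058 0.0080 mid 0.0011 z50 0.2174 zmax 0.2205
scene ux -0.090 n14 uy -0.0052 0.0121 mid 0.0034 z50 0.2171 zmax 0.2190
scene ux -0.080 n21 uy -0.0121 0.0140 mid 0.0009 z50 0.2178 zmax 0.2201
scene ux -0.070 n23 uy -0.0114 0.0143 mid 0.0014 z50 0.2180 zmax 0.2198
scene ux -0.060 n25 uy -0.0106 0.0140 mid 0.0017 z50 0.2181 zmax 0.2201
scene ux -0.050 n60 uy -0.0142 0.0183 mid 0.0021 z50 0.2163 zmax 0.2201
scene ux -0.040 n12 uy -0.0132 0.0168 mid 0.0018 z50 0.2156 zmax 0.2187
flange ux max -0.03756150318663682
flange face pts 106 [-0.0443 -0.0411 -0.0386] uy [-0.0163 -0.0163  0.0184  0.0186]
post 0.1 642 uy [-0.0266 -0.0263  0.0282  0.0284] u
[... 716 characters left out ...]
2172 zmax 0.2207
top ux -0.160 n27 uy -0.0078 0.0051 mid -0.0014 z50 0.2172 zmax 0.2217
top ux -0.150 n29 uy -0.0077 0.0062 mid -0.0008 z50 0.2177 zmax 0.2208
top ux -0.140 n6 uy -0.0075 -0.0011 mid -0.0043 z50 0.2127 zmax 0.2160
flange ux max None
flange face pts 5 [-0.0501 -0.0498 -0.036 ] uy [-0.0104 -0.0104  0.0024  0.0029]
post 0.1 124 uy [-0.0277 -0.0277  0.0256  0.0264] ux [-0.0005 -0.0003  0.0397  0.0398]
post 0.2 80 uy [-0.0277 -0.0275  0.022   0.0248] ux [-0.0004  0.      0.0363  0.0397]
post 0.238 139 uy [-0.0278 -0.0271  0.0261  0.0264] ux [-0.0004  0.0005  0.0401  0.0411]
((0.5968729853630066, -0.09156940132379532), (0.054232802242040634, 0.04138912633061409), 45.33486557006836)
```

Run:
```python
from h import *
for n in('scene','top'):
  for i in '01':
    d=np.load(n+i+'.npy');X=cloud(n,d).reshape(-1,3)
    q=X[:,:2]-F;ux=q@XU;uy=q@VU
    for nm,k in(('+y rim',(X[:,2]>.24)&(uy>.019)&(uy<.034)&(ux>0.002)&(ux<.04)),('-y rim',(X[:,2]>.24)&(uy<-.019)&(uy>-.034)&(ux>0.002)&(ux<.04)),('+y outer',(X[:,2]>.06)&(X[:,2]<.235)&(uy>.0255)&(uy<.032)&(ux>.004)&(ux<.038)),('-y outer',(X[:,2]>.06)&(X[:,2]<.235)&(uy<-.0255)&(uy>-.032)&(ux>.004)&(ux<.038))):
        if k.sum()>12:
            l=cv2.fitLine(np.c_[ux,uy][k].astype(np.float32),cv2.DIST_HUBER,0,.001,.01).ravel();print(n,i,nm,k.sum(),'%.2f deg'%np.degrees(np.arctan(l[1]/l[0])))
    m=(X[:,2]>.006)&(X[:,2]<.016)&(abs(ux)<.1)&(abs(uy)<.08)
    B=np.c_[ux,uy][m]
    for s in(-1,1):  # y sides of plate: per-ux-bin extreme
        b=[(c,np.sort(s*B[(B[:,0]>c-.005)&(B[:,0]<c+.005),1])[-2]*s) for c in np.arange(-.04,.075,.01) if ((B[:,0]>c-.005)&(B[:,0]<c+.005)).sum()>8]
        b=np.array(b);print(n,i,'plate side',s,'slope %.2f'%np.degrees(np.polyfit(b[:,0],b[:,1],1)[0]),len(b),b[:,1].mean())
```

```text
scene 0 +y rim 41 -6.89 deg
scene 0 -y rim 37 0.88 deg
scene 0 +y outer 211 -0.28 deg
scene 0 plate side -1 slope 0.39 11 -0.0618470132997198
scene 0 plate side 1 slope 1.07 11 0.06476351435646521
scene 1 +y rim 40 -4.77 deg
scene 1 -y rim 37 0.06 deg
scene 1 +y outer 211 -0.24 deg
scene 1 plate side -1 slope -0.14 11 -0.06197580711461663
scene 1 plate side 1 slope 0.56 11 0.06498021839965525
top 0 +y rim 47 -1.04 deg
top 0 -y rim 40 3.08 deg
top 0 -y outer 84 0.04 deg
top 0 plate side -1 slope -0.10 11 -0.06411394863568014
top 0 plate side 1 slope 0.97 11 0.0637496044555421
top 1 +y rim 46 -1.64 deg
top 1 -y rim 39 3.48 deg
top 1 -y outer 82 -0.10 deg
top 1 plate side -1 slope 0.02 11 -0.06413463328333466
top 1 plate side 1 slope 70.94 11 0.014466259381292963
```

Run:
```python
from h import *
S=F-.115*XU
s=bot.sense();b=np.mean([bot.sense()['ft_force'] for _ in range(5)],0);print(b)
bot.move_straight([*(S+.018*XU),.1925],speed=.06)
for dx in [.022,.025,.028,.030,.032,.034,.035,.036,.037,.038,.039,.040,.041,.042,.043]:
    bot.move_straight([*(S+dx*XU),.1925],speed=.025);bot.pause(.06)
    s=bot.sense();f=s['ft_force']-b;q=s['ee_pos'][:2]-S
    print('dx %.3f act %.4f lat %.4f z %.4f fx %.1f fy %.1f fz %.1f t%.1f tq %s'%(dx,q@XU,q@VU,s['ee_pos'][2],f[:2]@XU,f[:2]@VU,f[2],s['clock'],s['wrist_torque']))
    if f[:2]@XU<-6: print('stop');break
```

```text
[-0.0574  0.1579 -1.9003]
dx 0.022 act 0.0220 lat 0.0000 z 0.1925 fx -0.9 fy 0.1 fz -0.9 t12.4 tq [0.0121 0.0181 0.086 ]
dx 0.025 act 0.0250 lat 0.0000 z 0.1925 fx 0.5 fy 0.1 fz -0.3 t12.8 tq [-0.0166  0.0724  0.0351]
dx 0.028 act 0.0281 lat -0.0000 z 0.1925 fx 0.2 fy -0.4 fz 0.5 t13.1 tq [0.0296 0.028  0.0021]
dx 0.030 act 0.0300 lat -0.0000 z 0.1925 fx 0.6 fy 0.4 fz 0.6 t13.4 tq [ 0.0213 -0.0194  0.0158]
dx 0.032 act 0.0320 lat -0.0000 z 0.1925 fx 0.2 fy -0.2 fz 0.0 t13.7 tq [ 0.076   0.0371 -0.0229]
dx 0.034 act 0.0338 lat 0.0000 z 0.1924 fx -0.9 fy -0.6 fz -0.2 t14.0 tq [ 0.2268  0.1173 -0.0462]
dx 0.035 act 0.0349 lat 0.0000 z 0.1924 fx -0.8 fy 0.7 fz -0.8 t14.3 tq [0.1974 0.1019 0.0451]
dx 0.036 act 0.0360 lat -0.0000 z 0.1924 fx -0.9 fy 1.2 fz -0.5 t14.6 tq [ 0.1747  0.111  -0.0038]
dx 0.037 act 0.0369 lat -0.0000 z 0.1924 fx -1.1 fy 0.6 fz -0.5 t14.9 tq [ 0.3239  0.1448 -0.0054]
dx 0.038 act 0.0380 lat -0.0000 z 0.1925 fx -0.6 fy 0.6 fz -0.0 t15.3 tq [ 0.2889  0.1901 -0.0019]
dx 0.039 act 0.0390 lat -0.0000 z 0.1925 fx -0.3 fy 0.4 fz 0.5 t15.6 tq [ 0.3435  0.1561 -0.0327]
dx 0.040 act 0.0400 lat -0.0000 z 0.1925 fx -2.3 fy 1.0 fz -0.4 t15.9 tq [0.2515 0.2717 0.0198]
dx 0.041 act 0.0404 lat -0.0000 z 0.1924 fx -4.7 fy 0.7 fz 0.3 t16.2 tq [ 0.5414  0.5562 -0.014 ]
dx 0.042 act 0.0405 lat 0.0001 z 0.1924 fx -8.7 fy 0.4 fz 2.8 t16.5 tq [ 0.9034  0.9029 -0.124 ]
stop
```

Run:
```python
from h import *
S=F-.115*XU
b=np.array([-.06,.16,-1.9])
bot.move_straight([*(S+.0398*XU),.1925],speed=.02)
P=S+.0398*XU
z=.1925
while z>.152:
    z-= .002 if z>.1805 else .001
    bot.move_straight([*P,z],speed=.03);bot.pause(.04)
    s=bot.sense();f=s['ft_force']-b;q=s['ee_pos'][:2]-S
    print('z %.4f act %.4f x %.4f lat %.4f fx %.1f fy %.1f fz %.1f t%.1f tq %s'%(z,s['ee_pos'][2],q@XU,q@VU,f[:2]@XU,f[:2]@VU,f[2],s['clock'],s['wrist_torque']))
    if f[2]>4 or abs(f[:2]@XU)>8: print('stop');break
```

```text
z 0.1905 act 0.1905 x 0.0400 lat -0.0001 fx -1.9 fy 0.7 fz 1.3 t17.0 tq [ 0.2549  0.2013 -0.0485]
z 0.1885 act 0.1883 x 0.0398 lat -0.0001 fx -0.9 fy -0.2 fz 0.4 t17.3 tq [ 0.2016  0.2832 -0.0864]
z 0.1865 act 0.1863 x 0.0397 lat -0.0000 fx -1.5 fy -0.0 fz 0.1 t17.6 tq [ 0.2613  0.2133 -0.0271]
z 0.1845 act 0.1843 x 0.0397 lat -0.0000 fx -1.8 fy 0.2 fz -0.4 t17.9 tq [0.2963 0.2032 0.0176]
z 0.1825 act 0.1823 x 0.0397 lat -0.0000 fx -2.3 fy -0.2 fz 0.2 t18.2 tq [0.2748 0.2544 0.0038]
z 0.1805 act 0.1803 x 0.0397 lat -0.0000 fx -2.4 fy -0.4 fz -0.5 t18.5 tq [ 0.2225  0.1525 -0.0355]
z 0.1795 act 0.1795 x 0.0398 lat -0.0000 fx -0.7 fy 0.9 fz 0.3 t18.8 tq [0.1717 0.1896 0.0228]
z 0.1785 act 0.1785 x 0.0398 lat 0.0000 fx -1.3 fy 0.1 fz 1.2 t19.1 tq [ 0.2031  0.1972 -0.0583]
z 0.1775 act 0.1774 x 0.0397 lat -0.0000 fx -0.9 fy 0.8 fz 0.5 t19.4 tq [0.1679 0.2222 0.0321]
z 0.1765 act 0.1764 x 0.0397 lat -0.0000 fx -1.3 fy 0.2 fz 0.9 t19.7 tq [ 0.2149  0.1544 -0.04  ]
z 0.1755 act 0.1754 x 0.0397 lat -0.0000 fx -2.3 fy 0.5 fz 0.6 t20.0 tq [ 0.2024  0.1497 -0.0311]
z 0.1745 act 0.1744 x 0.0398 lat -0.0000 fx -1.8 fy -0.3 fz -0.1 t20.2 tq [ 0.2273  0.1492 -0.0488]
z 0.1735 act 0.1734 x 0.0398 lat -0.0000 fx -1.7 fy -0.4 fz 0.1 t20.5 tq [0.2622 0.2121 0.0185]
z 0.1725 act 0.1724 x 0.0397 lat -0.0000 fx -2.1 fy -0.0 fz 0.9 t20.8 tq [ 0.1476  0.1828 -0.053 ]
z 0.1715 act 0.1714 x 0.0397 lat -0.0000 fx -1.5 fy 0.5 fz 0.2 t21.1 tq [0.2592 0.2274 0.0041]
z 0.1705 act 0.1704 x 0.0397 lat -0.0000 fx -2.3 fy -0.2 fz 0.2 t21.4 tq [ 0.2102  0.2405 -0.0148]
z 0.1695 act 0.1700 x 0.0398 lat 0.0001 fx -3.2 fy -0.2 fz 4.8 t21.7 tq [ 0.2203  0.4839 -0.0269]
stop
```

Run:
```python
from h import *
s=bot.sense();p=s['ee_pos']
bot.grip(0.45); st('open')
bot.move_straight([p[0],p[1],.30],speed=.15)
bot.grip(0.0); st('up')
for n in('top','scene'):
    im,d=bot.get_image(n);np.save(n+'2.npy',d);np.save(n+'2_rgb.npy',im)
    px=proj(n,[[*F,.15]])[0].astype(int);r=im[max(0,px[1]-70):px[1]+70,px[0]-80:px[0]+80]
    cv2.imwrite(f'pics/{n}2.png',cv2.resize(r,None,fx=4,fy=4)[:,:,::-1])
    X=cloud(n,d).reshape(-1,3);q=X[:,:2]-F;ux=q@XU;uy=q@VU
    k=(ux<-.012)&(ux>-.04)&(abs(uy)<.011)&(X[:,2]>.17)&(X[:,2]<.22);print(n,'heel z',k.sum(),np.median(X[k,2]) if k.any() else '')
    k=(ux<-.05)&(ux>-.16)&(abs(uy)<.005)&(X[:,2]>.17)&(X[:,2]<.22);print(n,'arm z',k.sum(),np.polyfit(ux[k],X[k,2],1) if k.any() else '')
```

```text
open t22.07 p [ 0.5285 -0.0247  0.1696] f [ 0.0985  0.3237 -0.1621] w0.448
up t23.54 p [ 0.5283 -0.0244  0.2998] f [ 0.4376 -0.2704  0.0679] w0.003
top heel z 0 
top arm z 137 [0.0301 0.1946]
scene heel z 13 0.19432388457683936
scene arm z 82 [0.0273 0.195 ]
```

View pics/scene2.png

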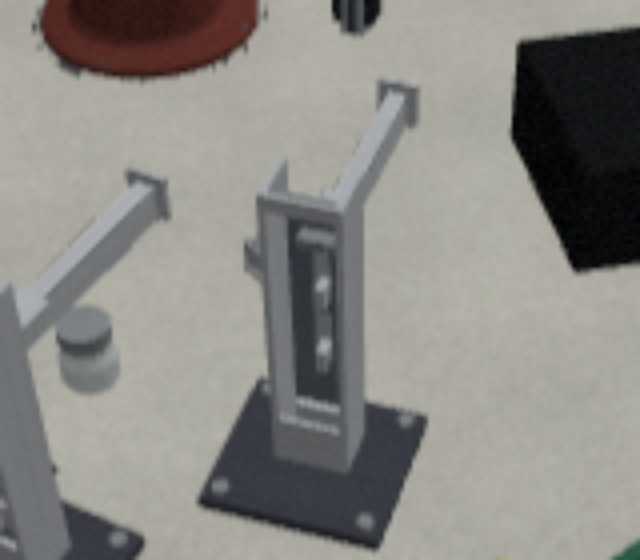

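View pics/top2.png

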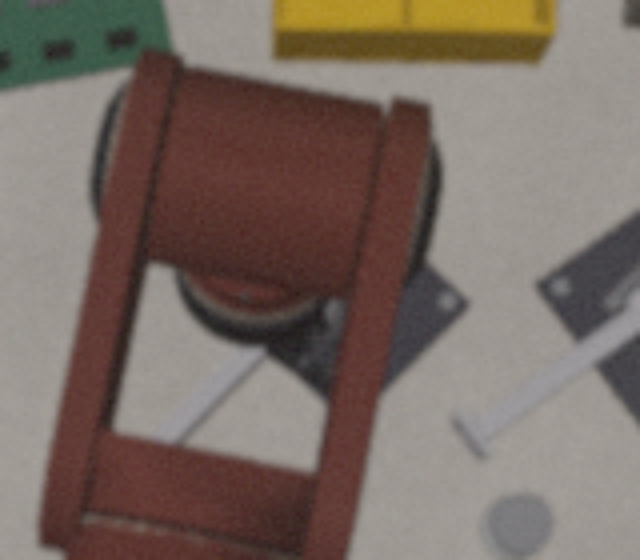

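Run:
```python
from h import *
P=F-.0277*XU
s=bot.sense()
bot.move_straight([*P,.30],speed=.2)
bot.move_straight([*P,.202],speed=.1);bot.pause(.1)
b=np.mean([(bot.pause(.02),bot.sense()['ft_force'])[1] for _ in range(4)],0);print('base',b)
z=.202
while z>.180:
    z-=.001 if z>.1915 else .0005
    bot.move_straight([*P,z],speed=.02);bot.pause(.06)
    s=bot.sense();f=s['ft_force']-b
    print('z %.4f act %.4f fx %.1f fy %.1f fz %.1f t%.1f'%(z,s['ee_pos'][2],f[:2]@XU,f[:2]@VU,f[2],s['clock']))
    if f[2]>22: print('stop');break
```

```text
base [ 0.1045 -0.028   0.2226]
z 0.2010 act 0.2010 fx -0.3 fy -0.1 fz -0.3 t25.6
z 0.2000 act 0.1999 fx 0.3 fy 0.4 fz -0.2 t25.9
z 0.1990 act 0.1990 fx -0.6 fy 0.1 fz -0.5 t26.2
z 0.1980 act 0.1980 fx -0.1 fy 0.1 fz -0.4 t26.6
z 0.1970 act 0.1970 fx -0.5 fy -0.3 fz 0.2 t26.9
z 0.1960 act 0.1960 fx 0.4 fy -0.5 fz 0.1 t27.2
z 0.1950 act 0.1949 fx -0.8 fy -0.0 fz 0.8 t27.5
z 0.1940 act 0.1945 fx -0.4 fy -0.3 fz 2.4 t27.8
z 0.1930 act 0.1943 fx -1.7 fy -0.5 fz 6.1 t28.1
z 0.1920 act 0.1939 fx -2.6 fy 0.2 fz 7.6 t28.4
z 0.1910 act 0.1933 fx -3.9 fy -0.5 fz 9.0 t28.7
z 0.1905 act 0.1930 fx -3.5 fy -1.2 fz 10.2 t29.0
z 0.1900 act 0.1928 fx -3.3 fy -0.5 fz 9.3 t29.3
z 0.1895 act 0.1924 fx -3.9 fy -0.7 fz 10.8 t29.6
z 0.1890 act 0.1922 fx -4.9 fy -0.7 fz 11.7 t29.9
z 0.1885 act 0.1919 fx -4.5 fy -1.0 fz 12.0 t30.3
z 0.1880 act 0.1916 fx -4.8 fy -1.0 fz 11.9 t30.6
z 0.1875 act 0.1913 fx -5.0 fy -0.6 fz 12.9 t30.9
z 0.1870 act 0.1910 fx -3.2 fy -0.2 fz 13.2 t31.2
z 0.1865 act 0.1908 fx -3.3 fy -1.7 fz 14.3 t31.5
z 0.1860 act 0.1905 fx -2.7 fy -1.1 fz 14.1 t31.8
z 0.1855 act 0.1902 fx -3.0 fy -1.3 fz 14.4 t32.1
z 0.1850 act 0.1899 fx -3.2 fy -1.4 fz 15.7 t32.4
z 0.1845 act 0.1896 fx -4.0 fy -1.5 fz 15.7 t32.7
z 0.1840 act 0.1895 fx -3.9 fy -1.0 fz 18.2 t33.0
z 0.1835 act 0.1895 fx -4.8 fy -2.6 fz 18.5 t33.3
z 0.1830 act 0.1895 fx -5.8 fy -2.3 fz 20.7 t33.6
z 0.1825 act 0.1895 fx -6.4 fy -2.3 fz 21.8 t34.0
z 0.1820 act 0.1895 fx -6.8 fy -2.4 fz 23.7 t34.3
stop
```

Run:
```python
from h import *
P=F-.0277*XU
for z in [.186,.188,.189,.190,.1905,.191,.1915,.192,.193,.194,.196]:
    bot.move_straight([*P,z],speed=.03);bot.pause(.05);s=bot.sense();print(z,'act %.4f fz %.1f'%(s['ee_pos'][2],s['ft_force'][2]))
bot.move_straight([*P,.30],speed=.15)
bot.move_straight([*(F-.14*XU+.16*VU),.34],speed=.25);st()
for n in('top','scene'):
    im,d=bot.get_image(n);np.save(n+'3.npy',d);np.save(n+'3_rgb.npy',im);cv2.imwrite(f'pics/{n}3f.png',im[:,:,::-1])
    px=proj(n,[[*F,.15]])[0].astype(int);r=im[max(0,px[1]-60):px[1]+60,px[0]-70:px[0]+70]
    cv2.imwrite(f'pics/{n}3.png',cv2.resize(r,None,fx=4.5,fy=4.5,interpolation=cv2.INTER_CUBIC)[:,:,::-1])
    X=cloud(n,d).reshape(-1,3);q=X[:,:2]-F;ux=q@XU;uy=q@VU
    k=(ux<-.012)&(ux>-.04)&(abs(uy)<.011)&(X[:,2]>.17)&(X[:,2]<.22);print(n,'heel z',k.sum(),np.median(X[k,2]) if k.any() else '')
    k=(ux<-.05)&(ux>-.16)&(abs(uy)<.005)&(X[:,2]>.17)&(X[:,2]<.22);print(n,'arm z',k.sum(),np.polyfit(ux[k],X[k,2],1) if k.any() else '')
    k=(ux<-.002)&(ux>-.010)&(abs(uy)<.011)&(X[:,2]>.17)&(X[:,2]<.22);print(n,'catch region z',np.sort(X[k,2])[-12:])
```

```text
0.186 act 0.1904 fz 14.5
0.188 act 0.1910 fz 10.8
0.189 act 0.1911 fz 8.1
0.19 act 0.1911 fz 4.9
0.1905 act 0.1911 fz 4.7
0.191 act 0.1911 fz 4.3
0.1915 act 0.1911 fz 2.6
0.192 act 0.1912 fz -0.1
0.193 act 0.1928 fz -0.3
0.194 act 0.1941 fz 0.3
0.196 act 0.1961 fz -0.0
 t39.39 p [0.592  0.1351 0.3391] f [-0.4707 -0.2744 -0.6963] w-0.003
top heel z 109 0.18946672027008749
top arm z 199 [0.0145 0.1902]
top catch region z [0.1973 0.1973 0.1973 0.1976 0.1976 0.199  0.1991 0.1996 0.2001 0.2005
 0.2013 0.2016]
scene heel z 8 0.19042033258635654
scene arm z 77 [0.0136 0.1905]
scene catch region z [0.1707 0.1728]
```

View pics/top3.png

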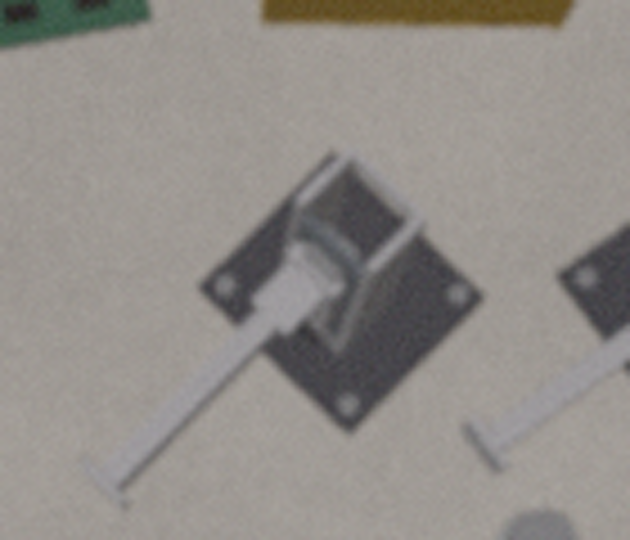

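View pics/scene3f.png

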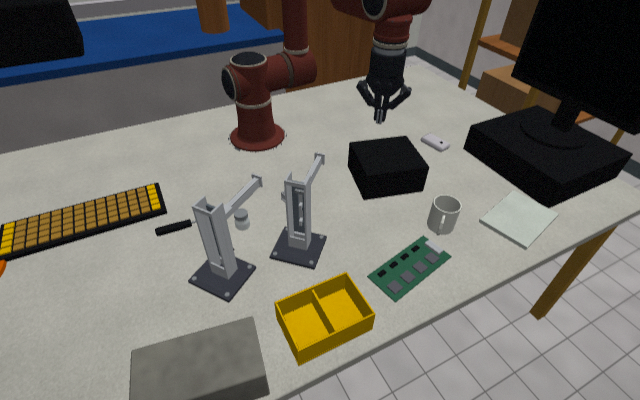

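The bracket stays about 1.6 mm above hard home after letting go, against the catch, and the tooth is still seen above the flange top at z ≈ 0.198–0.201. Nothing else moved.

```bash
python3 -c "
from h import *
bot.job_done();st()"
```

```text
the job is handed in; nothing more can be done
the job is handed in; nothing more can be done
```

The bracket is hooked into the empty upright and locked under its catch, and I handed the job in at about 39 s of the 64 s allowed.

**What I did:** I gripped the bracket by its arm and put both claws straight into the slots. Sliding it down, I felt the foot with the heel top at about 0.195 m, so the strip sits about 5 mm below nominal. I let go there, and a picture showed both claws through the slots. I then pressed the heel pad with the closed fingers until it stopped dead at 0.1895 m, with a highest reading of about 24 N.

**Last checks:**
- **Lock:** When I eased off, the heel rose only to 0.191 m and stayed there, against 0.1945 m before pressing. That matches the catch's 1.5 mm play. The top camera's depth also showed the tooth out above the flange, at about 0.20 m.
- **Level:** The depth pictures gave a slight droop of about 0.8° in the arm, down from about 1.6° before pressing.
- **Other things:** In the last pictures the rest of the desk looked unchanged, and the gripper was well clear.

No check failed or disagreed, but the catch's joint value can't be read directly, so the lock is judged from height, force and depth.

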